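# Load the autoclave tray

### The job

Load the used labware into the steel autoclave tray: first the forceps, then the slide box they lie on (lid up, set down softly), both flat on the floor of the wide bay in the room the tube leaves, nothing on top of another; and stand the well plate from the sloping rack on its long edge in the narrow bay. The tube stays lying flat in the wide bay, and the beaker, jar, tip box and reagent bottle stay where they are.

Things in the scene. Friction and masses are not known exactly. Their poses are not given: they have to be found in the camera images.
- tray: fixed open steel tray, outside 262 (x) x 190 (y) x 45 mm high, walls, floor, divider 4 mm. Origin: centre of underside, z up. A full-height divider along x (y 61..65 mm) parts it: wide bay inside x -127..127, y -91..61 mm; narrow plate bay x -127..127, y 65..91 mm (26 mm wide). Inner floor z = 4 mm.
- plate: 24-well plate, pale slab 14 (x) x 128 (y) x 86 mm (z), 90 g, pink wells on +x face. Origin: centre of its 14 x 128 mm foot; z runs up its 86 mm side. At the start it stands in the rack, z leaning 0.61 rad (35 degrees) from vertical to the rack's -x side: tilt the tool likewise to pinch its 14 mm. Upper edge is free on both faces within 40 mm of its middle.
- rack: fixed white sloping rack, base 120 (x) x 150 (y) x 8 mm, 85 mm high; origin: centre of underside, z up. At y = +-48 mm, 12 mm wide rails run under the plate's lower face to 70 mm up the plate and 22 mm lips hold its other face; 32 mm cheeks stand 2 mm beyond its ends. The plate slides out upward along its own z.
- slidebox: white slide box with a blue band, 80 (x) x 50 (y) x 32 mm high, about 130 g. Origin: centre of its underside, z up. It stands on the pad; the forceps lie on its lid.
- forceps: closed steel forceps, 120 mm long (x), 8 mm high; handle (x -60..10 mm) 12 mm wide (y), nose (to x 60 mm) 6 mm wide; 35 g. Origin: mid length on the underside, z up. At the start they lie on the slide box's lid and stick out past its ends; good grip at x = -10 mm.
- tube: 50 ml tube, yellow-green, 116 mm long, purple hexagonal cap, 60 g. Origin: on its axis at mid length; x along the axis to the cap. Radius 14.5 mm, cap (x 38..58 mm) 29 mm across flats, 34 across corners. It already lies on the floor of the tray's wide bay, across it (roughly along the tray's y), anywhere along the bay: the forceps and the box go in the room it leaves.
- mat: fixed pale blue bench pad, 310 (x) x 200 (y) x 3 mm thick, on which slide box, beaker and jar stand. Origin: centre of its underside.
- beaker: bystander: small empty glass beaker, rim radius 26 mm, 68 mm high, on the pad. Origin: centre of its underside.
- jar: bystander: small white jar with red lid, radius 21.5 mm, 54 mm high, on the pad. Origin: centre of its underside.
- tipbox: bystander: white and blue pipette tip box, 80 (x) x 120 (y) x 52 mm high. Origin: centre of its underside.
- reagent: bystander: amber reagent bottle with blue cap, radius 30 mm, 130 mm high. Origin: centre of its underside.

How it is judged:
At the end, for the whole second after the job is handed in: Let go, at rest. Heights of origins over the tray's underside. Wide bay: forceps level (0.15 rad), under 18 mm; slide box lid up (0.12 rad), under 9 mm; tube still level (0.15 rad), under 24 mm. Narrow bay: plate foot under 10 mm, upright within 0.35 rad, within 70 mm of the bay's middle along x (x of forceps in the frame of tray between -0.122 and 0.122 m and y of forceps in the frame of tray between -0.088 and 0.058 m and angle between forceps's own x axis and vertical between 1.42 and 1.72 rad and z of forceps in the frame of tray below 0.018 m and x of slidebox in the frame of tray between -0.122 and 0.122 m and y of slidebox in the frame of tray between -0.088 and 0.058 m and z of slidebox in the frame of tray below 0.009 m and angle between slidebox's own z axis and vertical below 0.12 rad and x of tube in the frame of tray between -0.122 and 0.122 m and y of tube in the frame of tray between -0.088 and 0.058 m and angle between tube's own x axis and vertical between 1.42 and 1.72 rad and z of tube in the frame of tray below 0.024 m and y of plate in the frame of tray between 0.066 and 0.09 m and x of plate in the frame of tray between -0.07 and 0.07 m and z of plate in the frame of tray below 0.01 m and angle between plate's own z axis and vertical below 0.35 rad and linear speed of each of forceps, slidebox, tube, plate below 0.02 m/s and contact force between the fingers and forceps below 0.05 N and contact force between the fingers and slidebox below 0.05 N and contact force between the fingers and tube below 0.05 N and contact force between the fingers and plate below 0.05 N); the robot touches nothing.
It fails at once if the slide box is lifted more than 30 mm above the bench before the forceps have been moved across to the tray (forceps origin within 160 mm of the tray's centre, seen from above) (height (world z) of slidebox above 0.033 m and horizontal distance between forceps and tray above 0.16 m).
It fails at once if the slide box (glass slides inside) is dropped or slammed into the tray: it moves faster than 0.4 m/s within the last 16 mm above the tray's floor (a drop of about 8 mm) (horizontal distance between slidebox and tray below 0.15 m and z of slidebox in the frame of tray below 0.02 m and linear speed of slidebox above 0.4 m/s).
It fails at once if the beaker, the jar, the tip box or the reagent bottle is moved more than 20 mm or tipped more than 0.3 rad (distance of any of beaker, jar, tipbox, reagent from where it was at the start of the episode above 0.02 m or angle between any of beaker, jar, tipbox, reagent's own z axis and vertical above 0.3 rad).
It also fails if it takes over 72 s, if anything falls off the work surface, if the arm or the gripper's body presses on something with over 40 N, if the wrist force passes 120 N, or if a joint passes its speed limit or range.

### The arm

A 6-joint arm with a two-finger parallel gripper is mounted at the origin on the work surface. World frame = base frame: x ahead of the robot, y to its left, z up, the work surface at z = 0. Lengths are in m, angles in rad, forces in N, time in s.
With the tool pointing down it reaches from about 0.375 to 0.925 m from the base axis. Payload 5.7 kg.
Tool frame: the origin (TCP) lies midway between the tips of the shut fingers; the grasp point (between the pads) lies 19 mm behind it; z points along the fingers, x is the direction in which the jaws open and shut, and the axes are right-handed (so a half turn about z gives the same grasp; the last joint's range is limited). The gripper opens to 88 mm and grips with 3 to 60 N. Pads are 20 mm wide; open, the fingers measure 115 mm over their backs; the gripper's body (75 mm by 178 mm) begins 61 mm behind the grasp point.
Start: joints at [-1.334, 0.359, 1.51, -0, 1.272, -0.115], TCP at [0.207, -0.563, 0.223] pointing down, gripper open.
Joint ranges: [-2.97, 2.97], [-1.01, 2.36], [0.21, 2.38], [-0.96, 4.11], [0.2, 2.71], [-2.98, 2.98]. Speed limits (rad/s): [2.39, 2.39, 3.14, 3.14, 3.14, 3.14].

### API

Orientations are given as a unit quaternion [x, y, z, w].
In Python, from bench import move_ptp, servo_line, goto_joints, move_gripper, sleep, inverse_kinematics, capture, PlanningError, close_job, spot_in, silhouettes, current_clock, current_joint_pos, current_qvel, current_joint_torque, current_position, current_orientation, current_force, current_torque, current_finger_gap gives the robot as it stands. Calls block until the motion is done:
- move_ptp(position, orientation): joint-space move of the TCP to a pose.
- servo_line(position, orientation=None, rate=0.15, contact_N=None): straight line of the TCP; orientation=None keeps the orientation; rate is the mean speed in m/s. With contact_N (N) it stops when the force on the tool has changed by that much, and returns True; else False.
- goto_joints(angles): joint-space move.
- move_gripper(opening): finger opening in m; the grip force is fixed at half the most; returns when the fingers have stopped.
- sleep(seconds).
- inverse_kinematics(position, orientation): joint angles nearest the present ones, or None.
- capture(name): name is "side" or "top"; returns a dict with "image" (480x640x3 uint8, blue, green, red), "range_z" (480x640 float32, m along the optical axis (not along the pixel's ray), 0 where there is no reading), "intrinsics" (3x3 intrinsics, pixels), "R" (3x3) and "t" (3): a world point X has camera coordinates R X + t. Camera axes: x right, y down, z forward; pixel columns grow to the right and rows downward; lengths in m; the calibration is good to about 2 mm. A picture is of the moment at which its call begins.
A pose or a line that the arm cannot do raises PlanningError and nothing moves.
- close_job(): hands the job in, once; it reports no verdict.
Trained networks look in the newest picture that a camera, given by its name, has taken for a name from the list of things; names that differ only in an ending like _2 or _b are one class to them, and where a whole thing is asked for, a point or a joint stands for the part that bears it (a point fixed in the world has none). Each returns a list of dicts, best first, with "conf" (0 to 1); they miss things now and then, are a little off and sometimes report something else, mostly with a low value. They report only what shows in the picture. A call takes as long as a camera call.
- spot_in(camera, query): "xy" ([column, row] in pixels, amid what is visible of it).
- silhouettes(camera, query): "region" (480x640 bool, what is visible of it) and "xy" ([column, row] in pixels, amid what is visible of it).
Readings, each from a call of its own:
- current_clock(): time.
- current_joint_pos(): joint angles.
- current_qvel(): joint speeds.
- current_joint_torque(): joint torques, N m.
- current_position(): TCP position.
- current_orientation(): TCP orientation.
- current_force(): force on the tool from outside, world axes, zero at the start.
- current_torque(): the same for the moment, N m.
- current_finger_gap(): finger opening in m.
Only numpy, scipy, OpenCV 4.12 (cv2) and the standard library are available. Lean on these libraries where they do the work, as an engineer would, in place of code of your own. Each camera call takes 0.05 s, during which the arm holds its last target.

## Working session

There is one attempt and no reset: what is moved stays moved. The work goes in short steps, each a Python script; the robot and the scene stay as the last script left them, time stands still between calls to the robot, and variables do not carry over. Pictures are saved under pics/ and viewed, and the job is handed in when it is done.

```bash
mkdir -p pics; ls; cat > h.py <<'E'
import numpy as np, cv2
from bench import *
from scipy.spatial.transform import Rotation as Rot
def cloud(c):
    z=c["range_z"];K=c["intrinsics"];v,u=np.mgrid[0:480,0:640]
    P=np.stack([(u-K[0,2])*z/K[0,0],(v-K[1,2])*z/K[1,1],z],-1)
    W=(P-c["t"])@c["R"]; W[z<=0]=np.nan
    return W
E
python3 - <<'E'
from h import *
for n in("side","top"):
    c=capture(n); cv2.imwrite(f"pics/{n}0.png",c["image"]); np.savez(f"{n}0.npz",**c)
    print(n,c["R"].round(3).tolist(),c["t"].round(3),c["intrinsics"][0])
    W=cloud(c)
    for q in["tray","plate","rack","slidebox","forceps","tube","mat","beaker","jar","tipbox","reagent"]:
        s=silhouettes(n,q)
        for d in s[:2]:
            r=d["region"];np.save(f"{n}_{q}.npy",s[0]["region"])
            p=W[r];p=p[~np.isnan(p[:,0])]
            print(n,q,round(d["conf"],2),np.round(d["xy"]),r.sum(),np.median(p,0).round(3) if len(p) else None,np.percentile(p,[2],axis=0).round(3) if len(p) else'',np.percentile(p,[98],axis=0).round(3) if len(p) else '')
print(current_clock(),current_position(),current_orientation(),current_force())
E
```

```text
pics
side [[-0.925, -0.381, -0.014], [-0.294, 0.736, -0.61], [0.242, -0.56, -0.792]] [0.584 0.208 0.979] [560.53126666   0.         309.94524186]
side tray 0.66 [356. 148.] 707 [ 0.636 -0.265  0.049] [[ 0.613 -0.301  0.005]] [[ 0.659 -0.253  0.072]]
side tray 0.64 [306. 377.] 18482 [0.533 0.254 0.006] [[0.403 0.147 0.001]] [[0.678 0.364 0.046]]
side plate 0.68 [300. 244.] 1066 [0.635 0.037 0.09 ] [[ 0.615 -0.032  0.041]] [[0.67  0.09  0.101]]
side rack 0.7 [298. 266.] 3019 [0.633 0.044 0.009] [[ 0.592 -0.043  0.004]] [[0.708 0.1   0.059]]
side slidebox 0.7 [432. 186.] 843 [ 0.444 -0.239  0.034] [[ 0.419 -0.318  0.002]] [[ 0.475 -0.212  0.042]]
side slidebox 0.59 [436. 173.] 216 [ 0.455 -0.271  0.043] [[ 0.436 -0.323  0.034]] [[ 0.473 -0.212  0.046]]
side forceps 0.75 [435. 171.] 211 [ 0.455 -0.27   0.043] [[ 0.435 -0.321  0.035]] [[ 0.472 -0.212  0.046]]
side forceps 0.71 [387. 179.] 496 [ 0.543 -0.222  0.051] [[ 0.525 -0.253  0.007]] [[ 0.562 -0.214  0.06 ]]
side tube 0.61 [266. 367.] 1117 [0.6   0.267 0.03 ] [[0.577 0.207 0.004]] [[0.626 0.313 0.035]]
side mat 0.91 [395. 189.] 7032
[... 1297 characters left out ...]
9 0.204 0.004]] [[0.626 0.311 0.034]]
top mat 0.93 [446. 289.] 14087 [ 0.545 -0.244  0.001] [[ 0.39  -0.36  -0.003]] [[ 0.693 -0.145  0.005]]
top beaker 0.62 [468. 224.] 803 [ 0.639 -0.285  0.037] [[ 0.614 -0.3    0.001]] [[ 0.66  -0.253  0.072]]
top jar 0.92 [443. 276.] 477 [ 0.546 -0.23   0.055] [[ 0.528 -0.253  0.015]] [[ 0.564 -0.214  0.059]]
top tipbox 0.78 [314. 332.] 3050 [0.448 0.007 0.046] [[ 0.405 -0.053 -0.002]] [[0.49  0.065 0.051]]
top reagent 0.6 [356. 139.] 1087 [ 0.789 -0.077  0.089] [[ 0.771 -0.106  0.009]] [[ 0.823 -0.053  0.131]]
1.2 [ 0.20674243 -0.56324129  0.22262682] [ 8.19937844e-01 -5.72452556e-01 -3.42837350e-05 -3.57208160e-05] [ 0.84098953 -0.81632938  0.805368  ]
```

View pics/top0.png

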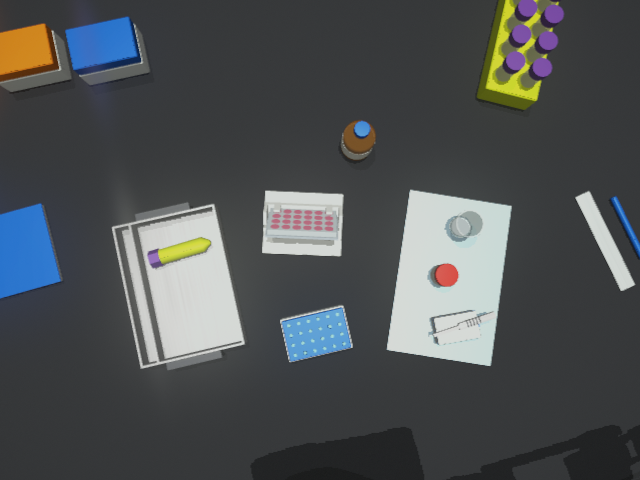

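View pics/side0.png

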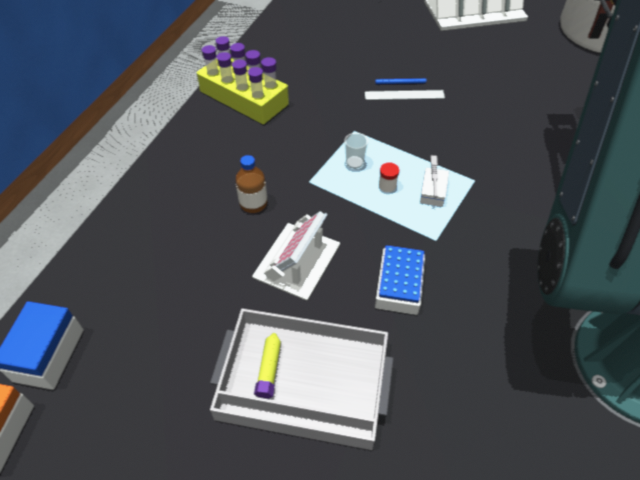

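```bash
cat > fit.py <<'E'
from h import *
C={n:dict(np.load(f"{n}0.npz")) for n in("side","top")}
W={n:cloud(C[n]) for n in C}
def pts(n,q,dil=0):
    r=np.load(f"{n}_{q}.npy").astype(np.uint8)
    if dil: r=cv2.dilate(r,np.ones((dil,dil)))
    p=W[n][r>0]; return p[~np.isnan(p[:,0])]
def rect(p,name):
    r=cv2.minAreaRect((p[:,:2]*1000).astype(np.float32)); print(name,np.round(r[0],1),np.round(r[1],1),round(r[2],1),len(p)); return r
for n in C:
    m=(W[n][...,0]>.36)&(W[n][...,0]<.72)&(W[n][...,1]>.1)&(W[n][...,1]<.4)&(abs(W[n][...,2]-.044)<.006)
    m=cv2.morphologyEx(m.astype(np.uint8),cv2.MORPH_OPEN,np.ones((2,2)))
    rect(W[n][m>0],n+' tray rim')
    P=W[n].reshape(-1,3); s=lambda x0,x1,y0,y1,z0,z1:P[(P[:,0]>x0)&(P[:,0]<x1)&(P[:,1]>y0)&(P[:,1]<y1)&(P[:,2]>z0)&(P[:,2]<z1)]
    rect(s(.36,.5,-.35,-.18,.030,.037),n+' slidebox lid')
    rect(s(.36,.5,-.35,-.18,.030,.05),n+' slidebox+forceps')
    rect(s(.36,.51,-.35,-.18,.040,.055),n+' forceps')
    rect(s(.36,.52,-.1,.1,.046,.06),n+' tipbox')
    p=pts(n,'mat'); rect(p[p[:,2]<.006],n+' mat')
    for q,z0,z1 in(('jar',.053,.065),('reagent',.12,.15)):
        p=s(*((.5,.58,-.29,-.18) if q=='jar' else (.74,.86,-.15,-.02)),z0,z1); print(n,q,p.mean(0).round(4))
    p=pts(n,'tube'); p=p[p[:,2]>.018]
    c=p.mean(0);u,S,v=np.linalg.svd(p-c,full_matrices=False);d=v[0]; t=(p-c)@d
    print(n,'tube',c.round(4),d.round(3),t.min().round(3),t.max().round(3))
    # plate: plane
    p=s(.56,.74,-.07,.12,.02,.12)
    print(n,'rack',p.min(0).round(3),p.max(0).round(3))
    p=pts(n,'plate'); 
    c=np.median(p,0)
    q=p
    for i in range(10):
        c=q.mean(0);u,S,v=np.linalg.svd(q-c,full_matrices=False);nn=v[2]*np.sign(v[2][2]); q=p[abs((p-c)@nn)<.004]
    print(n,'plate n',nn.round(3),c.round(4),len(q),len(p), np.arccos(nn[2]))
    p=s(.56,.74,-.07,.12,-.01,.012)
im=C['top']['image']
cv2.imwrite('pics/z1.png',cv2.resize(im[170:270,240:370],None,fx=6,fy=6,interpolation=cv2.INTER_CUBIC))
cv2.imwrite('pics/z2.png',cv2.resize(im[190:370,385:515],None,fx=3.3,fy=3.3,interpolation=cv2.INTER_CUBIC))
cv2.imwrite('pics/z3.png',cv2.resize(C['side']['image'][200:305,240:360],None,fx=5.5,fy=5.5,interpolation=cv2.INTER_CUBIC))
cv2.imwrite('pics/z4.png',cv2.resize(C['side']['image'][120:250,300:480],None,fx=4.4,fy=4.4,interpolation=cv2.INTER_CUBIC))
E
python3 fit.py
```

```text
side tray rim [531.9 254.3] [292.  212.1] 17.5 3371
side slidebox lid [ 447.6 -258.7] [ 49.8 100.5] 8.4 470
side slidebox+forceps [ 449. -268.] [ 49.8 122. ] 8.4 746
side forceps [ 456.2 -265.4] [ 16.9 120.4] 14.9 186
side tipbox [444.3   6.3] [ 73.9 117.2] 11.3 1860
side mat [ 541.7 -255.9] [209.9 315. ] 79.1 6590
side jar [ 0.5447 -0.2333  0.0568]
side reagent [ 0.7976 -0.0789  0.1282]
side tube [0.5998 0.2645 0.0296] [-0.27   0.963  0.002] -0.067 0.065
side rack [ 0.612 -0.049  0.02 ] [0.691 0.098 0.103]
side plate n [ 0.801 -0.05   0.597] [0.6446 0.0305 0.0774] 702 1063 0.9309071305306599
top tray rim [536.5 252.3] [299.2 155. ] 20.5 2540
top slidebox lid [ 449.8 -266.1] [ 50.2 118.2] 8.6 876
top slidebox+forceps [ 449.8 -266.7] [ 50.2 119.3] 8.6 1269
top forceps [ 453.6 -266.3] [ 12.5 119. ] 17.0 251
top tipbox [445.6   5.7] [ 73.4 113.3] 11.0 1485
top mat [ 541.6 -253. ] [201.5 311.4] 79.1 13867
top jar [ 0.546  -0.2341  0.0558]
top reagent [ 0.7993 -0.0813  0.1286]
top tube [0.6034 0.2586 0.0282] [-0.268  0.963  0.017] -0.062 0.055
top rack [ 0.614 -0.049  0.02 ] [0.692 0.097 0.102]
top plate n [ 0.812 -0.057  0.581] [0.649  0.0256 0.0716] 1546 1985 0.9506716143519094
```

View pics/z1.png

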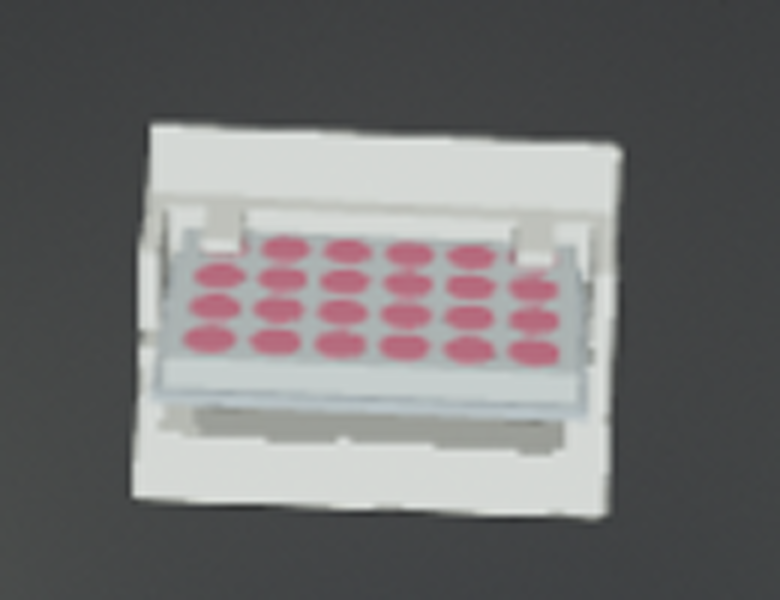

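View pics/z2.png

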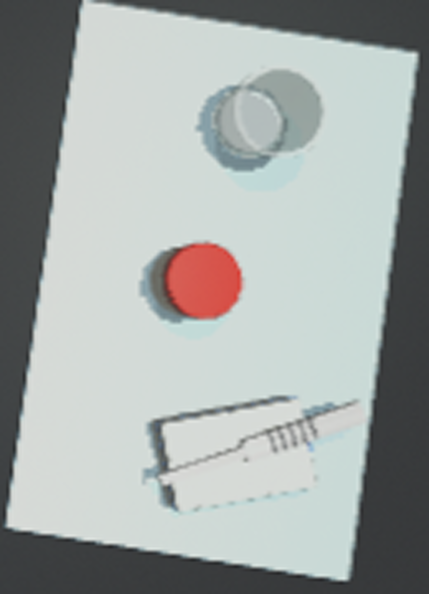

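View pics/z4.png

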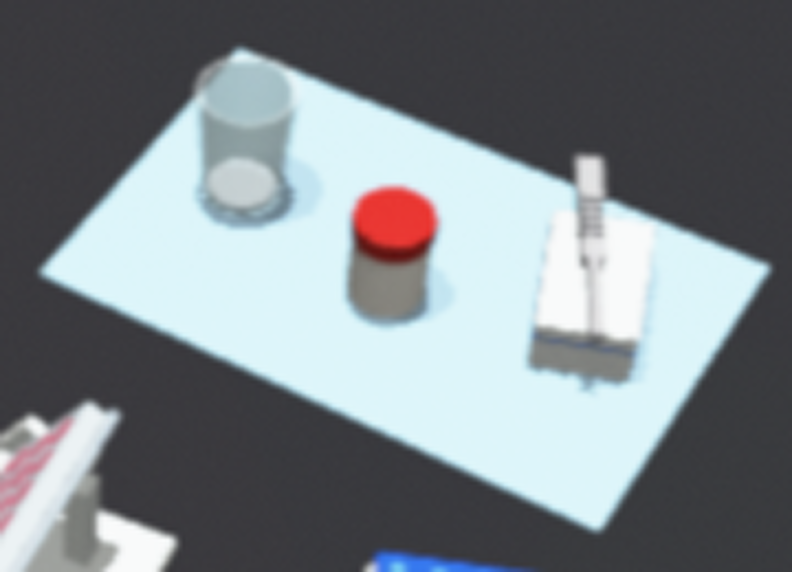

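View pics/z3.png

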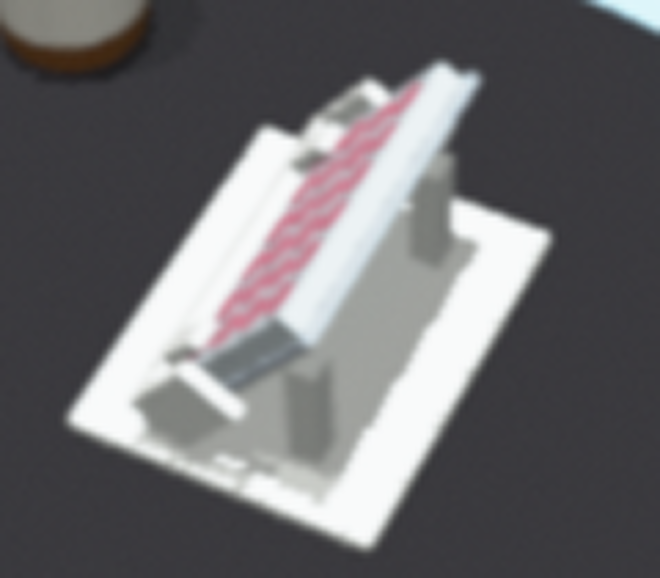

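```bash
cat > fit2.py <<'E'
from fit import *
from scipy.optimize import least_squares
print('-----')
def segs(p,A,B):
    d=[]
    for a,b in zip(A,B):
        t=np.clip(((p-a)@(b-a))/((b-a)@(b-a)),0,1); d.append(np.linalg.norm(p-a-t[:,None]*(b-a),axis=1))
    return np.min(d,0)
L=[((-129,-93),(129,-93)),((-129,93),(129,93)),((-129,-93),(-129,93)),((129,-93),(129,93)),((-127,63),(127,63))]
A=np.array([a for a,b in L],float);B=np.array([b for a,b in L],float)
for n in C:
    P=W[n].reshape(-1,3);P=P[~np.isnan(P[:,0])]
    p=P[(abs(P[:,0]-.54)<.2)&(abs(P[:,1]-.25)<.15)&(abs(P[:,2]-.045)<.004)][:,:2]*1000
    def f(x):
        c,s=np.cos(x[2]),np.sin(x[2]);q=(p-x[:2])@np.array([[c,-s],[s,c]]);return np.clip(segs(q,A,B)-2,0,99)
    best=min((least_squares(f,[535,255,np.radians(a)],loss='soft_l1',f_scale=2) for a in(0,5,10,15,20)),key=lambda r:r.cost)
    x=best.x;print(n,'tray',x[:2].round(1),np.degrees(x[2]).round(2),best.cost/len(p),len(p))
    q=P[(abs(P[:,0]-.5)<.03)&(abs(P[:,1]-.25)<.03)];print(' floor z',np.median(q[:,2]))
    # tube in tray frame
    c,s=np.cos(x[2]),np.sin(x[2]);R=np.array([[c,-s],[s,c]])
    q=pts(n,'tube');q=q[q[:,2]>.014];q=(q[:,:2]*1000-x[:2])@R;print(' tube tray',q.min(0),q.max(0)); print(' ',rect(q/1000,'tube'))
    # slidebox
    a=np.radians(107);u=np.array([-np.sin(a-np.pi/2),np.cos(a-np.pi/2)])
    q=P[(P[:,0]>.36)&(P[:,0]<.5)&(P[:,1]>-.35)&(P[:,1]<-.18)&(P[:,2]>.028)&(P[:,2]<.040)]
    d=(q[:,:2]-[.4545,-.266]); off=d@np.array([u[1],-u[0]]); q=q[abs(off)>.009]
    rect(q,'box'); print(np.median(q[:,2]))
    q=P[(P[:,0]>.36)&(P[:,0]<.5)&(P[:,1]>-.35)&(P[:,1]<-.18)&(P[:,2]>.0395)&(P[:,2]<.06)]
    print(' forceps z',np.median(q[:,2]))
    # rack base
    q=P[(P[:,0]>.56)&(P[:,0]<.74)&(P[:,1]>-.07)&(P[:,1]<.12)&(P[:,2]>.0055)&(P[:,2]<.0105)];rect(q,'rack base')
    # plate upper edge band
    q=P[(P[:,0]>.56)&(P[:,0]<.74)&(P[:,1]>-.07)&(P[:,1]<.12)&(P[:,2]>.092)];print(' plate top',q.min(0),q.max(0)); rect(q,'platetop')
    # side-view: upper-edge face points
    pl=pts(n,'plate',5)
    zax=np.array([-np.sin(.61),0,np.cos(.61)])
E
python3 fit2.py | sed -n '/-----/,$p'
```

```text
-----
side tray [539.6 254.6] 11.45 3.1932897617680385 2967
 floor z 0.0041166181323643814
 tube tray [ 42.76692456 -68.96822261] [79.46721781 62.03561259]
tube [63.6 -2.9] [ 33.3 131.9] 5.6 1050
  ((63.559120178222656, -2.9160537719726562), (33.263145446777344, 131.91453552246094), 5.570169448852539)
box [ 447.  -254.9] [49.8 83.9] 8.3 432
0.03494675074142026
 forceps z 0.04287783975268297
rack base [659.2  25.4] [152.4 137.9] 86.3 1895
 plate top [ 0.61184027 -0.03739356  0.09207465] [0.63884606 0.09121673 0.10289916]
platetop [625.1  26.5] [128.8  20.4] 86.2 521
top tray [542.2 254.8] 11.38 2.757056578435222 1947
 floor z 0.0024344326363084793
 tube tray [ 42.0185869  -69.74734798] [78.58188699 46.55803396]
tube [ 61.4 -11.8] [ 33.1 116.1] 3.2 965
  ((61.350589752197266, -11.838977813720703), (33.08341979980469, 116.12637329101562), 3.2062461376190186)
box [ 448.1 -254.9] [50.4 80.1] 8.2 750
0.03294967859878747
 forceps z 0.04138488885811258
rack base [661.4  23. ] [152.1 139.8] 86.2 1541
 plate top [ 0.61391652 -0.03571859  0.09200635] [0.63999909 0.09006137 0.10226438]
platetop [626.7  26.7] [126.2  19.9] 86.0 699
```

```bash
cat > ov.py <<'E'
from h import *
def box(c,yaw,x0,x1,y0,y1,z0,z1):
    R=Rot.from_euler('z',yaw,degrees=True).as_matrix()
    v=np.array([[x,y,z] for z in(z0,z1) for x,y in((x0,y0),(x1,y0),(x1,y1),(x0,y1))])
    v=v@R.T+c
    e=[(0,1),(1,2),(2,3),(3,0),(4,5),(5,6),(6,7),(7,4)]
    return [(v[a],v[b]) for a,b in e]
T=np.array([.541,.2547,0]);
S=[(box(T,11.4,-.131,.131,-.095,.095,0,.045),(0,0,255)),(box(T,11.4,-.127,.127,-.091,.061,.004,.045),(0,255,0)),(box(T,11.4,-.127,.127,.065,.091,.004,.045),(255,0,255)),
 (box([.4475,-.2545,.003],98.3,-.04,.04,-.025,.025,0,.032),(255,0,0)),
 (box([.4545,-.266,.035],107,-.06,.01,-.006,.006,0,.008),(0,0,255)),(box([.4545,-.266,.035],107,.01,.06,-.003,.003,0,.008),(0,160,0)),
 (box([.660,.025,0],-3.8,-.06,.06,-.075,.075,0,.008),(0,128,255))]
Rp=Rot.from_euler('z',-3.8,degrees=True).as_matrix()@Rot.from_euler('y',-.61).as_matrix()
E=np.array([.622,.0266,.0985])
k=box([0,0,0],0,-.007,.007,-.064,.064,-.086,0); S.append(([(Rp@a+E,Rp@b+E) for a,b in k],(0,0,255)))
ims={}
for n in("side","top"):
    c=dict(np.load(n+"0.npz"));im=c["image"]
    im=cv2.resize(im,None,fx=4,fy=4,interpolation=cv2.INTER_CUBIC)
    pr=lambda X:tuple(int(round(4*a+1.5)) for a in (lambda q:(q[:2]/q[2]))(c["intrinsics"]@(c["R"]@X+c["t"])))
    for l,col in S:
        for a,b in l: cv2.line(im,pr(a),pr(b),col,1)
    ims[n]=im
t,s=ims['top'],ims['side']
cv2.imwrite('pics/o1.png',cv2.resize(t[780:1500,420:1020],(600,720))[:, :][:600] if 0 else cv2.resize(t[780:1500,420:1020],(500,600)))
cv2.imwrite('pics/o2.png',t[700:1060,1000:1420]); cv2.imwrite('pics/o3.png',t[1200:1420,1660:2000])
cv2.imwrite('pics/o4.png',s[1220:1780,820:1580]); cv2.imwrite('pics/o5.png',s[820:1200,980:1380])
E
python3 ov.py
```

```text
(no output)
```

View pics/o1.png

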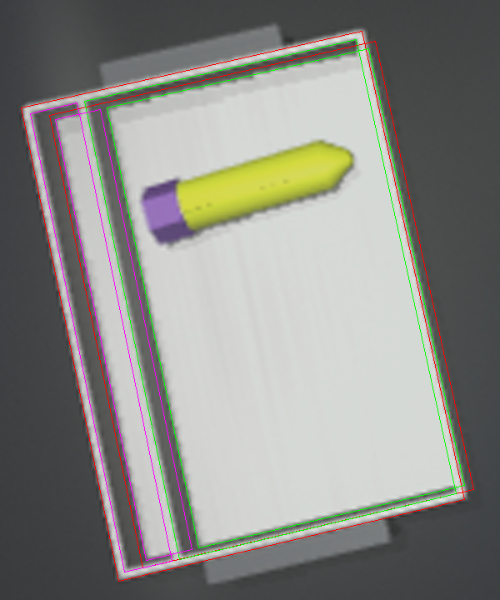

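View pics/o2.png

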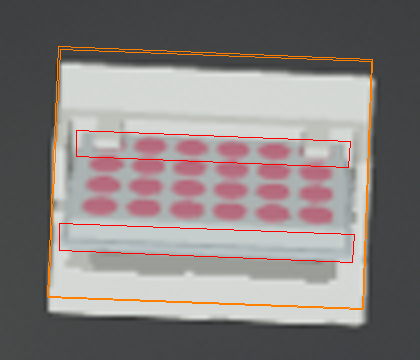

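View pics/o3.png

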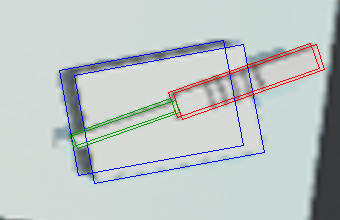

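View pics/o4.png

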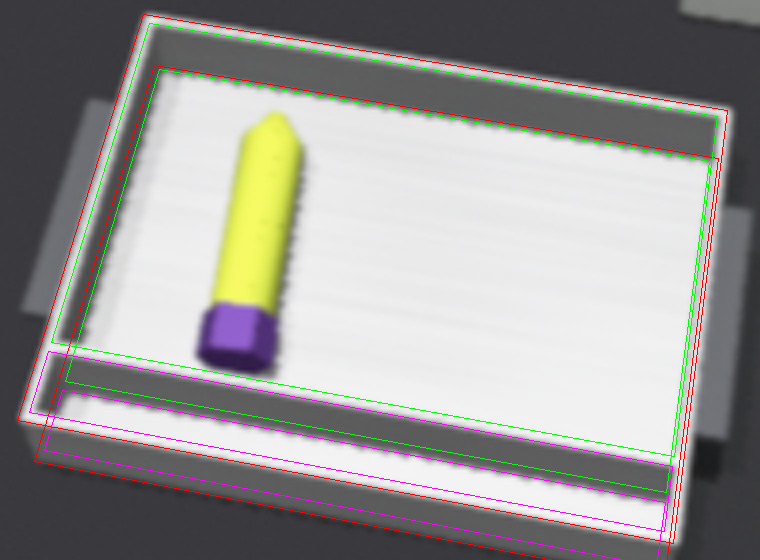

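View pics/o5.png

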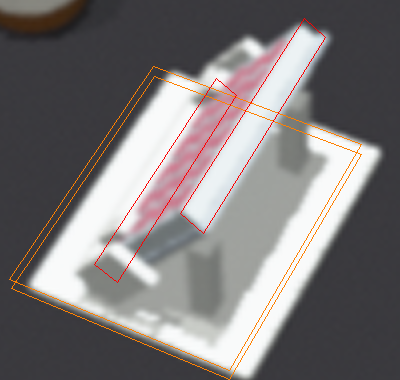

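```bash
cat >> h.py <<'E'
T=np.array([.541,.2547,0]);TY=11.4
RT=Rot.from_euler('z',TY,degrees=True).as_matrix()
def tray(x,y,z): return T+RT@np.array([x,y,z])/1000
def down(a):
    a=np.radians(a);x=np.array([np.cos(a),np.sin(a),0]);z=np.array([0,0,-1.]);return np.column_stack([x,np.cross(z,x),z])
def quat(R): return Rot.from_matrix(R).as_quat()
FL=np.diag([-1.,-1,1])
def pick(pos,R):
    c=[]
    for M in(R,R@FL):
        j=inverse_kinematics(list(pos),list(quat(M)))
        if j is not None: c.append((np.abs(np.array(j)-current_joint_pos())[5]+0*abs(j[5]),quat(M),j))
    c.sort(key=lambda k:k[0]); return c
E
python3 - <<'E'
from h import *
def rep(n,pos,R): print(n,[np.round(k[2],2).tolist() for k in pick(pos,R)])
g=np.array([.457,-.276,.037])
rep('f',g,down(17)); rep('f up',g+[0,0,.16],down(17))
rep('fp',tray(-5,-25,8),down(TY))
rep('b',[.4475,-.2545,.01],down(8.3)); rep('bp',tray(-75,-15,8),down(TY))
zax=np.array([-np.sin(.61),0,np.cos(.61)]); Rz=Rot.from_euler('z',-3.8,degrees=True).as_matrix();zax=Rz@zax;xax=Rz@[np.cos(.61),0,np.sin(.61)]
R=np.column_stack([xax,np.cross(-zax,xax),-zax]);E=np.array([.624,.0266,.0985])
rep('p',E-.03*zax,R);rep('p+',E+.1*zax,R);rep('pup',E+.1*zax+[0,0,.08],R)
rep('pp',tray(0,78,60),down(TY+90));rep('pp hi',tray(0,78,160),down(TY+90))
E
```

```text
f [[-0.67, 0.51, 1.83, -0.0, 0.8, -0.97], [-0.67, 0.51, 1.83, -0.0, 0.8, 2.17]]
f up [[-0.67, 0.29, 1.68, -0.0, 1.17, -0.97], [-0.67, 0.29, 1.68, -0.0, 1.17, 2.17]]
fp [[0.28, 0.6, 1.73, -0.0, 0.81, 0.08]]
b [[-0.65, 0.53, 1.89, -0.0, 0.71, -0.8], [-0.65, 0.53, 1.89, -0.0, 0.71, 2.35]]
bp [[0.31, 0.54, 1.88, -0.0, 0.72, 0.11]]
p []
p+ [[-0.07, 0.17, 2.15, 0.01, 0.22, -0.01]]
pup [[-0.07, 0.03, 2.04, 0.0, 0.47, -0.01]]
pp [[0.45, 0.57, 1.62, -0.0, 0.96, -1.32], [0.45, 0.57, 1.62, -0.0, 0.96, 1.82]]
pp hi [[0.45, 0.45, 1.53, -0.0, 1.16, -1.32], [0.45, 0.45, 1.53, -0.0, 1.16, 1.82]]
```

```bash
cat >> h.py <<'E'
Rz=Rot.from_euler('z',-3.8,degrees=True).as_matrix();zax=Rz@np.array([-np.sin(.61),0,np.cos(.61)]);xax=Rz@np.array([np.cos(.61),0,np.sin(.61)]);yax=np.cross(zax,xax)
E0=np.array([.624,.0266,.0985])
def plateR(phi,t=0):
    # tool frame for plate pinch, rotated phi about plate normal, tilt reduced by t
    R=np.column_stack([xax,np.cross(-zax,xax),-zax])
    return Rot.from_rotvec(np.radians(phi)*xax).as_matrix()@Rot.from_rotvec(t*yax).as_matrix()@R
E
python3 - <<'E'
from h import *
print(current_clock())
for t in(0,.04,.08):
  for phi in(-25,-20,-15,-10,-5,0,5,10,15,20,25):
    for dy in(-.02,0,.02):
      r=[]
      for d in(-.026,0,.04,.07,.1):
        p=E0+d*zax+dy*yax
        c=pick(p,plateR(phi,t)); r.append(len(c))
        if d==-.026 and c: j=np.round(c[0][2],2).tolist()
      if r[0]: print(t,phi,dy,r,j)
print(current_clock())
E
```

```text
1.2
0 10 -0.02 [2, 2, 2, 2, 2] [-0.27, 0.47, 2.1, 1.58, 0.29, 1.39]
0 10 0 [2, 2, 2, 2, 2] [-0.23, 0.47, 2.1, 1.62, 0.27, 1.38]
0 10 0.02 [2, 2, 2, 2, 2] [-0.18, 0.47, 2.1, 1.67, 0.24, 1.38]
0 15 -0.02 [2, 2, 2, 2, 2] [-0.35, 0.49, 2.09, 1.49, 0.42, 1.4]
0 15 0 [2, 2, 2, 2, 2] [-0.3, 0.49, 2.1, 1.54, 0.39, 1.4]
0 15 0.02 [2, 2, 2, 2, 2] [-0.25, 0.49, 2.1, 1.58, 0.37, 1.4]
0 20 -0.02 [2, 2, 2, 2, 2] [-0.41, 0.51, 2.07, 1.43, 0.54, 1.41]
0 20 0 [2, 2, 2, 2, 2] [-0.37, 0.51, 2.08, 1.47, 0.51, 1.4]
0 20 0.02 [2, 2, 2, 2, 2] [-0.32, 0.51, 2.09, 1.51, 0.49, 1.4]
0 25 -0.02 [2, 2, 2, 2, 2] [-0.47, 0.55, 2.05, 1.37, 0.65, 1.41]
0 25 0 [2, 2, 2, 2, 2] [-0.43, 0.54, 2.06, 1.41, 0.63, 1.4]
0 25 0.02 [2, 2, 2, 2, 2] [-0.39, 0.54, 2.07, 1.45, 0.61, 1.4]
0.04 10 -0.02 [2, 2, 2, 2, 2] [-0.27, 0.46, 2.07, 1.3, 0.29, -1.48]
0.04 10 0 [2, 2, 2, 2, 2] [-0.22, 0.46, 2.07, 1.32, 0.27, -1.45]
0.04 10 0.02 [2, 2, 2, 2, 2] [-0.18, 0.46, 2.07, 1.33, 0.24, -1.43]
0.04 15 -0.02 [2, 2, 2, 2, 2] [-0.34, 0.48, 2.06, 1.31, 0.41, -1.54]
0.04 15 0 [2, 2, 2, 2, 2] [-0.29, 0.48, 2.06, 1.34, 0.39, -1.53]
0.04 15 0.02 [
[... 690 characters left out ...]
0.46, 2.04, 1.05, 0.29, -1.18]
0.08 10 0.02 [2, 2, 2, 2, 2] [-0.17, 0.46, 2.04, 1.03, 0.26, -1.13]
0.08 15 -0.02 [2, 2, 2, 2, 2] [-0.33, 0.47, 2.03, 1.13, 0.43, -1.36]
0.08 15 0 [2, 2, 2, 2, 2] [-0.29, 0.47, 2.03, 1.15, 0.4, -1.34]
0.08 15 0.02 [2, 2, 2, 2, 2] [-0.24, 0.47, 2.03, 1.16, 0.38, -1.31]
0.08 20 -0.02 [2, 2, 2, 2, 2] [-0.39, 0.5, 2.01, 1.15, 0.55, -1.44]
0.08 20 0 [2, 2, 2, 2, 2] [-0.35, 0.5, 2.02, 1.18, 0.52, -1.43]
0.08 20 0.02 [2, 2, 2, 2, 2] [-0.31, 0.49, 2.02, 1.2, 0.5, -1.42]
0.08 25 -0.02 [2, 2, 2, 2, 2] [-0.45, 0.53, 1.99, 1.15, 0.66, -1.5]
0.08 25 0 [2, 2, 2, 2, 2] [-0.41, 0.53, 2.0, 1.18, 0.64, -1.49]
0.08 25 0.02 [2, 2, 2, 2, 2] [-0.37, 0.52, 2.0, 1.21, 0.61, -1.48]
1.2
```

```bash
python3 - <<'E'
from h import *
g=np.array([.457,-.276,0]);R=down(17)
q=pick(g+[0,0,.12],R)[0][1]
move_gripper(.04); print(current_clock())
move_ptp((g+[0,0,.08]).tolist(),q.tolist()); print(current_clock())
hit=servo_line((g+[0,0,.0325]).tolist(),None,rate=.03,contact_N=3)
p=current_position();print(hit,p,current_force(),current_clock())
if hit: servo_line([g[0],g[1],p[2]+.0012],None,rate=.03)
print(current_position())
cv2.imwrite('pics/f1.png',np.hstack([cv2.resize(capture('side')['image'][120:250,320:500],None,fx=3,fy=3),cv2.resize(capture('top')['image'][250:380,400:480],None,fx=3,fy=3)])[:, :800])
E
```

```text
2.075
3.5833
True [ 0.4569089  -0.27593588  0.03532604] [-0.25307165  0.19755599  5.44760796] 4.9333
[ 0.45714384 -0.27610062  0.03661077]
```

View pics/f1.png

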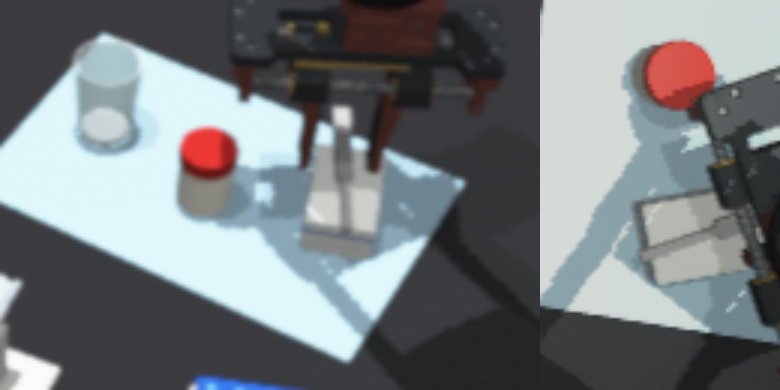

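The lid was touched at 0.0353, and the fingers straddle the forceps. Next: close, lift, carry and place them.

```bash
python3 - <<'E'
from h import *
move_gripper(0); print('gap',current_finger_gap())
p=np.array(current_position())
servo_line((p+[0,0,.15]).tolist(),None,rate=.2); print('gap',current_finger_gap(),current_clock())
q=pick(tray(-5,-25,150),down(TY))[0][1]
move_ptp(tray(-5,-25,150).tolist(),q.tolist()); print(current_clock(),current_finger_gap())
cv2.imwrite('pics/f2.png',np.hstack([capture('side')['image'][200:450,200:500],capture('top')['image'][170:420,80:380]]))
E
```

```text
gap 0.011617522502418641
gap 0.011563443657482178 6.7417
8.6 0.011298396464861946
```

View pics/f2.png

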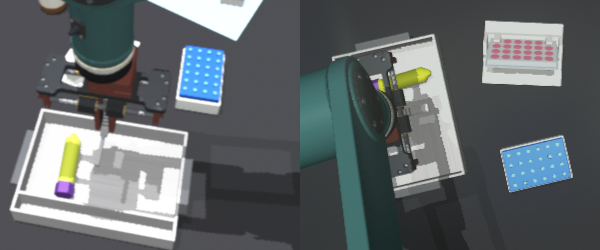

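```bash
python3 - <<'E'
from h import *
servo_line(tray(-5,-25,30).tolist(),None,rate=.15)
h=servo_line(tray(-5,-25,4.5).tolist(),None,rate=.03,contact_N=2.5); print(h,current_position(),current_finger_gap())
move_gripper(.03); 
p=np.array(current_position()); servo_line((p+[0,0,.13]).tolist(),None,rate=.25)
g=np.array([.4475,-.2545,0]); q=pick(g+[0,0,.12],down(8.3))[0][1]
move_gripper(.08)
move_ptp((g+[0,0,.09]).tolist(),q.tolist()); print(current_clock())
c=capture('side');W=cloud(c);t=capture('top');Wt=cloud(t)
for n,w in(('side',W),('top',Wt)):
    s=silhouettes(n,'forceps')
    for d in s[:2]:
        p=w[d['region']];p=p[~np.isnan(p[:,0])];l=(p-T)@RT*1000;print(n,d['conf'],np.median(l,0).round(1),np.percentile(l,[3,97],axis=0).round(1).tolist())
cv2.imwrite('pics/f3.png',np.hstack([c['image'][280:470,180:440],t['image'][180:370,90:350]]).repeat(1,0))
cv2.imwrite('pics/f4.png',np.hstack([cv2.resize(c['image'][120:250,320:500],None,fx=2.5,fy=2.5),cv2.resize(t['image'][250:380,390:510],None,fx=2.5,fy=2.5)]))
E
```

```text
True [0.54062593 0.22907805 0.00543813] 0.011553939036139809
14.3
side 0.6 [ -4.4 -28.7  12. ] [[-9.9, -72.1, 8.7], [1.4, 37.3, 15.0]]
top 0.83 [ -2.8 -35.8  10.6] [[-8.3, -70.1, 6.8], [2.6, 31.2, 14.4]]
top 0.3 [ -72.1 -475.9    1.4] [[-232.7, -619.1, -2.4], [51.0, -375.8, 5.5]]
```

View pics/f3.png

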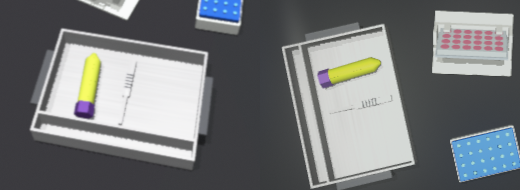

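View pics/f4.png

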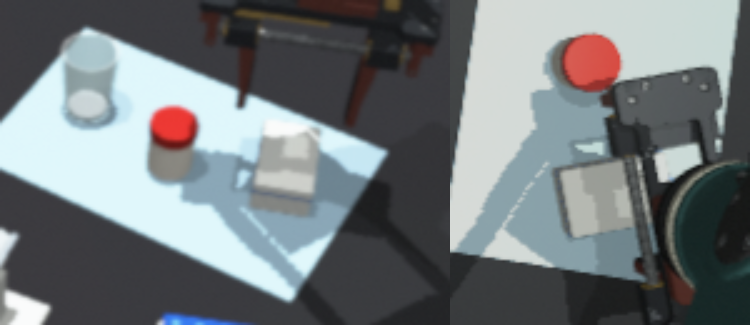

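```bash
python3 - <<'E'
from h import *
for n in('side','top'):
    P=cloud(capture(n)).reshape(-1,3)
    q=P[(P[:,0]>.37)&(P[:,0]<.51)&(P[:,1]>-.35)&(P[:,1]<-.18)&(abs(P[:,2]-.034)<.004)]
    r=cv2.minAreaRect((q[:,:2]*1000).astype(np.float32));print(n,r,len(q))
E
```

```text
side ((446.8266296386719, -254.30673217773438), (50.066802978515625, 84.36709594726562), 8.442437171936035) 635
top ((447.9869384765625, -254.55862426757812), (50.265316009521484, 80.6241455078125), 8.523432731628418) 757
```

```bash
python3 - <<'E'
from h import *
g=np.array([.4475,-.2545,0])
h=servo_line((g+[0,0,.007]).tolist(),None,rate=.1,contact_N=6); print(h,current_position(),current_force())
move_gripper(.03); print('gap',current_finger_gap())
p=np.array(current_position()); servo_line((p+[0,0,.16]).tolist(),None,rate=.15); print('gap',current_finger_gap(),current_clock())
q=pick(tray(-75,-15,165),down(TY))[0][1]
move_ptp(tray(-75,-15,165).tolist(),q.tolist()); print(current_clock(),current_finger_gap())
c=capture('side');cv2.imwrite('pics/b1.png',c['image'][150:470,150:500])
E
```

```text
False [ 0.44784024 -0.25475025  0.0073762 ] [-0.01554037  0.48249429 -0.1893208 ]
gap 0.049785233314774614
gap 0.049962944055097595 17.375
19.125 0.0499809538953545
```

View pics/b1.png

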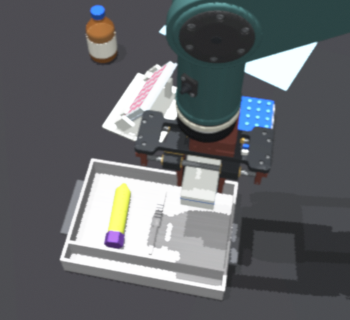

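```bash
python3 - <<'E'
from h import *
servo_line(tray(-75,-15,32).tolist(),None,rate=.12)
h=servo_line(tray(-75,-15,6).tolist(),None,rate=.02,contact_N=3); print(h,current_position(),current_finger_gap(),current_clock())
move_gripper(.064);print(current_finger_gap())
p=np.array(current_position()); servo_line((p+[0,0,.2]).tolist(),None,rate=.25)
print(current_clock())
R=plateR(16); a=E0+.06*zax
c=pick(a,R); 
for k in c: print(k[2])
E
```

```text
True [0.47031717 0.22511692 0.0081983 ] 0.04990621407798252 21.5167
0.06411921356792055
22.925
[-0.34798877  0.29399574  2.14412011  1.19532552  0.46578898 -1.4087822 ]
[-0.34798877  0.29399574  2.14412011  1.19532552  0.46578898  1.73281045]
```

```bash
cat >> h.py <<'E'
def placeR(phi,s):
    x=s*RT[:,1];z=np.array([0,0,1.]);R=np.column_stack([x,np.cross(-z,x),-z])
    return Rot.from_rotvec(np.radians(phi)*x).as_matrix()@R
E
python3 - <<'E'
from h import *
for phi in(12,16):
  for d in(-.026,.09):
    for k in pick(E0+d*zax,plateR(phi)): print(phi,d,np.round(k[2],2))
  for s in(1,-1):
   for z in(62,200):
    for F in (np.eye(3),FL):
     print(phi,s,z,F[0,0],[ np.round(j,2).tolist() if j is not None else None for j in [inverse_kinematics(tray(0,78,z).tolist(),quat(placeR(phi,s)@F).tolist())]])
E
```

```text
12 -0.026 [-0.26  0.48  2.1   1.59  0.32  1.39]
12 -0.026 [-0.26  0.48  2.1   1.59  0.32 -1.75]
12 0.09 [-0.29  0.2   2.16  1.    0.4  -1.16]
12 0.09 [-0.29  0.2   2.16  1.    0.4   1.98]
12 1 62 1.0 [[0.42, 0.66, 1.44, 0.05, 1.25, -1.37]]
12 1 62 -1.0 [[0.42, 0.66, 1.44, 0.05, 1.25, 1.77]]
12 1 200 1.0 [[0.42, 0.52, 1.32, 0.05, 1.51, -1.35]]
12 1 200 -1.0 [[0.42, 0.52, 1.32, 0.05, 1.51, 1.79]]
12 -1 62 1.0 [[0.49, 0.49, 1.79, -0.1, 0.66, 1.93]]
12 -1 62 -1.0 [[0.49, 0.49, 1.79, -0.1, 0.66, -1.21]]
12 -1 200 1.0 [[0.49, 0.32, 1.66, -0.07, 0.96, 1.89]]
12 -1 200 -1.0 [[0.49, 0.32, 1.66, -0.07, 0.96, -1.25]]
16 -0.026 [-0.32  0.49  2.09  1.52  0.42  1.4 ]
16 -0.026 [-0.32  0.49  2.09  1.52  0.42 -1.74]
16 0.09 [-0.36  0.22  2.15  1.08  0.5  -1.29]
16 0.09 [-0.36  0.22  2.15  1.08  0.5   1.85]
16 1 62 1.0 [[0.41, 0.69, 1.38, 0.06, 1.34, -1.38]]
16 1 62 -1.0 [[0.41, 0.69, 1.38, 0.06, 1.34, 1.76]]
16 1 200 1.0 [[0.41, 0.56, 1.26, 0.06, 1.59, -1.36]]
16 1 200 -1.0 [[0.41, 0.56, 1.26, 0.06, 1.59, 1.78]]
16 -1 62 1.0 [[0.5, 0.48, 1.85, -0.16, 0.55, 2.0]]
16 -1 62 -1.0 [[0.5, 0.48, 1.85, -0.16, 0.55, -1.14]]
16 -1 200 1.0 [[0.5, 0.29, 1.72, -0.11, 0.87, 1.93]]
16 -1 200 -1.0 [[0.5, 0.29, 1.72, -0.11, 0.87, -1.21]]
```

```bash
python3 - <<'E'
from h import *
R=plateR(16); a=E0+.05*zax
c=pick(a,R); c=[k for k in c if k[2][5]<0][0]; q=c[1]
print('flip',abs(quat(R)@q)<.5)
np.save('q_plate.npy',q)
move_gripper(.044)
move_ptp((a+[0,0,.07]).tolist(),q.tolist()); print(current_clock(),np.round(current_joint_pos(),2))
servo_line(a.tolist(),None,rate=.15)
print(current_clock(),current_position()-a)
c=capture('side');t=capture('top')
cv2.imwrite('pics/p1.png',np.hstack([cv2.resize(c['image'][130:310,220:380],None,fx=2.5,fy=2.5),cv2.resize(t['image'][130:310,200:360],None,fx=2.5,fy=2.5)]))
cv2.imwrite('pics/p1b.png',np.hstack([c['image'][280:470,180:440],t['image'][180:370,90:350]]))
E
```

```text
flip False
24.5417 [-0.34  0.18  2.06  0.89  0.56 -1.06]
25.1583 [0.00034425 0.00108841 0.00011101]
```

View pics/p1.png

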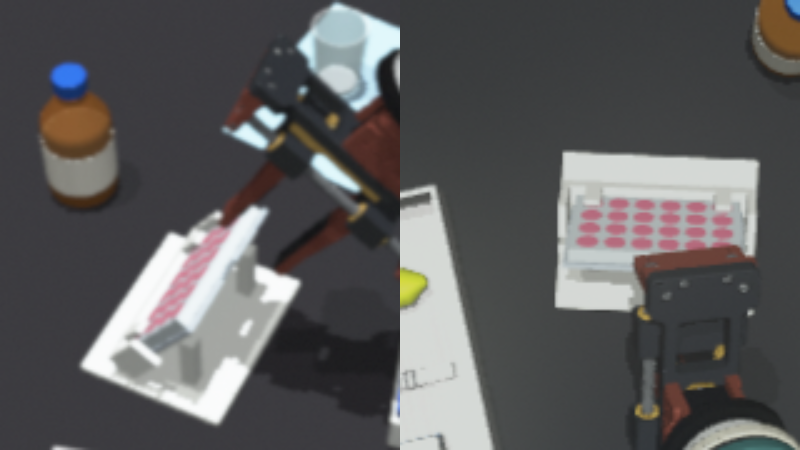

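View pics/p1b.png

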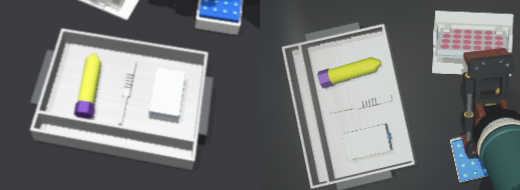

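```bash
python3 - <<'E'
from h import *
h=servo_line((E0-.026*zax).tolist(),None,rate=.06,contact_N=5); print(h,current_position()-(E0-.026*zax),current_force(),current_clock())
c=capture('side')
cv2.imwrite('pics/p2.png',cv2.resize(c['image'][160:310,220:400],None,fx=4,fy=4))
E
```

```text
False [-6.23953781e-05  2.81278917e-05  2.85031725e-04] [-0.92474448 -0.53974194  0.48848037] 26.675
```

View pics/p2.png

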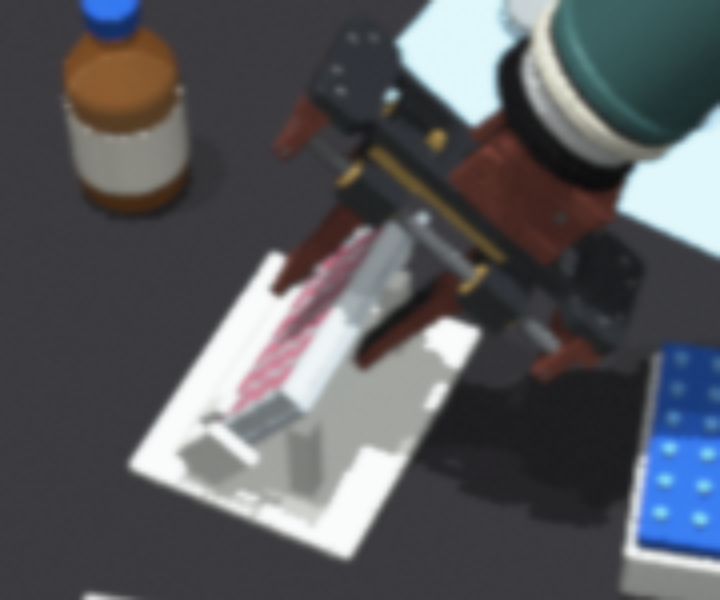

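```bash
python3 - <<'E'
from h import *
move_gripper(0); print('gap',current_finger_gap(),current_force())
f=np.array(current_force())
n=np.dot(f,xax); print('normal',n)
servo_line((E0+.012*zax).tolist(),None,rate=.06); print(current_force(),current_finger_gap())
servo_line((E0+.07*zax).tolist(),None,rate=.12); print(current_finger_gap())
p=np.array(current_position())
servo_line((p+[0,0,.06]).tolist(),None,rate=.15); print(current_finger_gap(),current_clock(),current_force(),np.round(current_joint_pos(),2))
c=capture('side');t=capture('top')
cv2.imwrite('pics/p3.png',np.hstack([cv2.resize(c['image'][100:310,220:400],None,fx=2.2,fy=2.2),cv2.resize(t['image'][130:340,200:380],None,fx=2.2,fy=2.2)]))
E
```

```text
gap 0.013847323828532697 [-3.28738121 -1.17867333 -2.13452738]
normal -3.8473458073577156
[-0.52877472 -0.42807444 -1.33287383] 0.013969486299447793
0.014117708694516633
0.01359449789973729 29.2917 [ 0.00342117 -0.59351892 -1.04060193] [-0.35  0.15  2.08  0.88  0.58 -1.05]
```

View pics/p3.png

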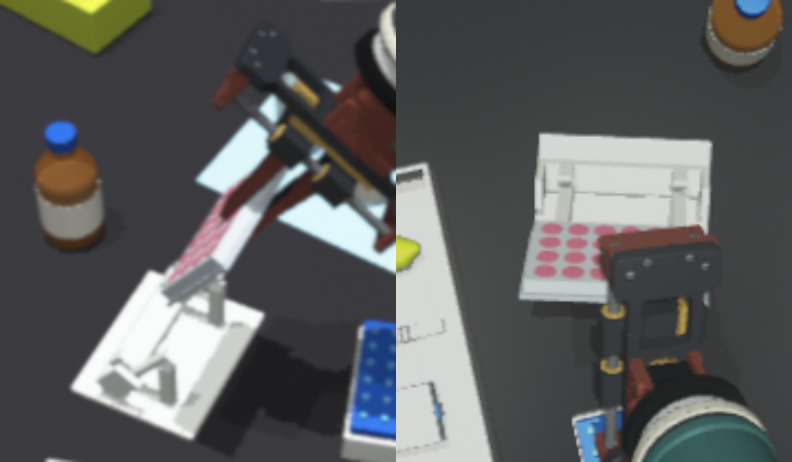

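```bash
python3 - <<'E'
from h import *
R=placeR(16,1)
move_ptp(tray(0,78,190).tolist(),quat(R).tolist()); print(current_clock(),current_finger_gap(),np.round(current_joint_pos(),2))
servo_line(tray(0,78,125).tolist(),None,rate=.15)
c=capture('side');t=capture('top');np.savez('s1.npz',**c)
for n,w in(('side',cloud(c)),('top',cloud(t))):
    for d in silhouettes(n,'plate')[:1]:
        p=w[d['region']];p=p[~np.isnan(p[:,0])];l=(p-T)@RT*1000;print(n,d['conf'],np.median(l,0).round(1),np.percentile(l,[3,97],axis=0).round(1).tolist())
cv2.imwrite('pics/p4.png',np.hstack([cv2.resize(c['image'][240:470,170:420],None,fx=1.6,fy=1.6),cv2.resize(t['image'][150:380,60:310],None,fx=1.6,fy=1.6)]))
E
```

```text
30.5833 0.014074805540043178 [ 0.41  0.57  1.27  0.06  1.57 -1.36]
side 0.77 [-27.4  83.7 126.7] [[-59.7, 71.4, 74.6], [51.5, 85.0, 154.8]]
top 0.86 [-28.5  71.1 127.3] [[-57.7, 69.8, 71.9], [45.4, 83.2, 154.1]]
```

View pics/p4.png

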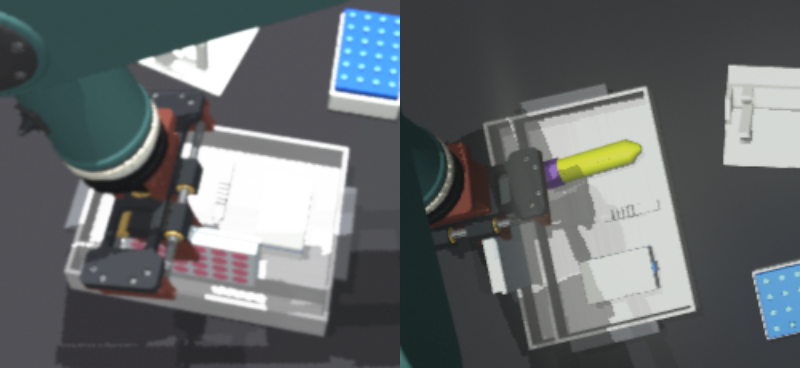

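```bash
python3 - <<'E'
from h import *
servo_line(tray(0,78,80).tolist(),None,rate=.1,contact_N=8)
print((np.array(current_position())-T)@RT)
h=servo_line(tray(0,78,57).tolist(),None,rate=.025,contact_N=4); print(h,(np.array(current_position())-T)@RT,current_force(),current_clock())
c=capture('side');cv2.imwrite('pics/p5.png',cv2.resize(c['image'][260:460,170:420],None,fx=3,fy=3))
E
```

```text
[-7.26482162e-05  7.80401847e-02  7.98455043e-02]
True [-0.0001118   0.07784797  0.06133296] [0.32595761 0.22369742 3.33464903] 32.675
```

View pics/p5.png

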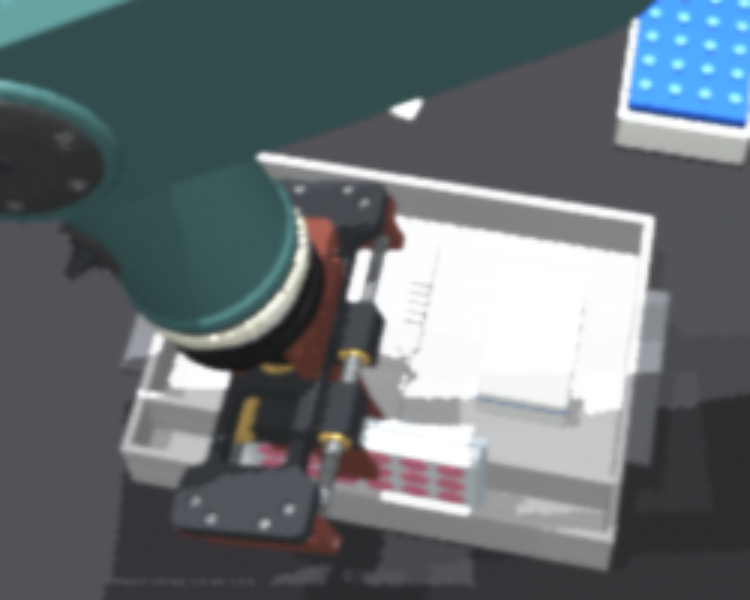

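```bash
python3 - <<'E'
from h import *
move_gripper(.034); sleep(.3)
p=np.array(current_position()); servo_line((p+[0,0,.15]).tolist(),None,rate=.2)
goto_joints([-.9,0.2,1.5,0,1.4,-.1]); sleep(.3); print(current_clock())
c=capture('side');t=capture('top')
for n,w in(('side',cloud(c)),('top',cloud(t))):
  for q in('plate','slidebox','forceps','tube'):
    for d in silhouettes(n,q)[:1]:
        p=w[d['region']];p=p[~np.isnan(p[:,0])];l=(p-T)@RT*1000;print(n,q,round(d['conf'],2),np.median(l,0).round(1),np.percentile(l,[2,98],axis=0).round(1).tolist())
  for q in("beaker","jar","tipbox","reagent"):
    for d in silhouettes(n,q)[:1]:
        p=w[d['region']];p=p[~np.isnan(p[:,0])];print(n,q,np.median(p,0).round(3))
cv2.imwrite('pics/e1.png',cv2.resize(c['image'][280:470,190:420],None,fx=3,fy=3));cv2.imwrite('pics/e2.png',cv2.resize(t['image'][180:390,90:260],None,fx=2.8,fy=2.8));cv2.imwrite('pics/e3.png',t['image'])
E
```

```text
37.3833
side plate 0.56 [ 0.1 84.1 78.4] [[-59.6, 70.9, 27.4], [60.9, 85.9, 91.5]]
side slidebox 0.62 [-74.   -8.2  35.7] [[-97.8, -53.5, 10.7], [-50.0, 24.3, 39.0]]
side forceps 0.81 [ -4.4 -20.   11.9] [[-9.7, -67.7, 5.5], [2.0, 31.9, 15.2]]
side tube 0.57 [59.4 -3.  30.3] [[44.6, -61.7, 14.9], [77.0, 45.0, 35.1]]
side jar [ 0.544 -0.224  0.048]
side tipbox [0.442 0.025 0.047]
side reagent [ 0.789 -0.066  0.076]
top plate 0.74 [ 2.1 71.5 77.2] [[-56.5, 65.8, 23.2], [63.7, 85.0, 90.3]]
top slidebox 0.91 [-72.7 -19.8  34.2] [[-96.1, -56.0, 18.9], [-48.9, 21.2, 38.1]]
top forceps 0.8 [ -2.7 -24.9  10.3] [[-7.8, -72.4, 4.6], [2.6, 37.0, 14.6]]
top tube 0.56 [61.9 -8.2 29. ] [[46.8, -64.8, 16.4], [76.8, 43.5, 34.8]]
top beaker [ 0.639 -0.285  0.038]
top tipbox [0.448 0.007 0.046]
top reagent [ 0.789 -0.077  0.089]
```

View pics/e1.png

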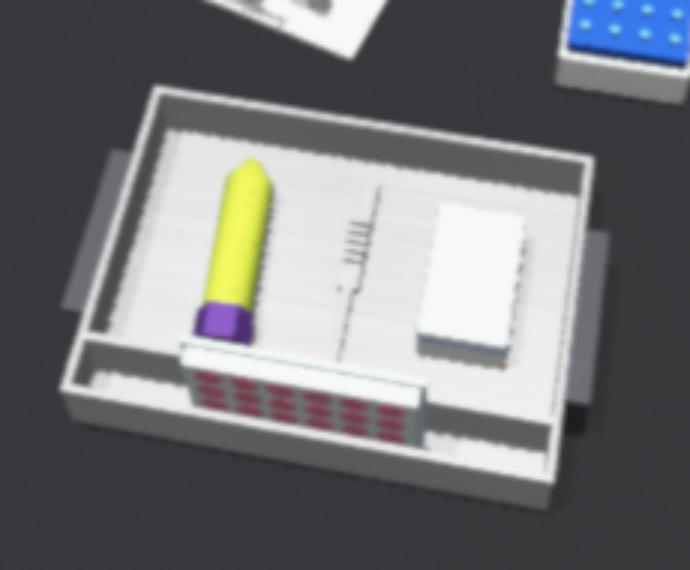

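View pics/e2.png

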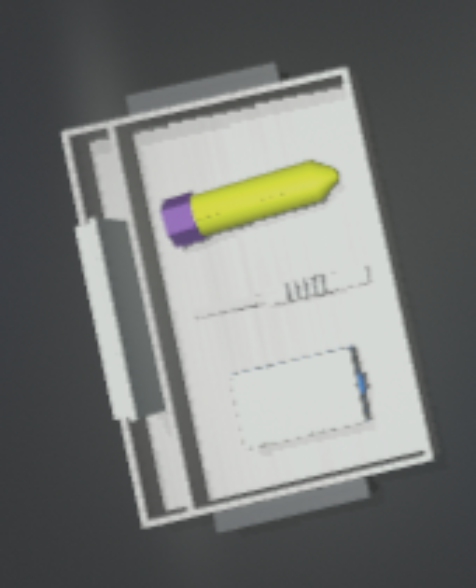

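View pics/e3.png

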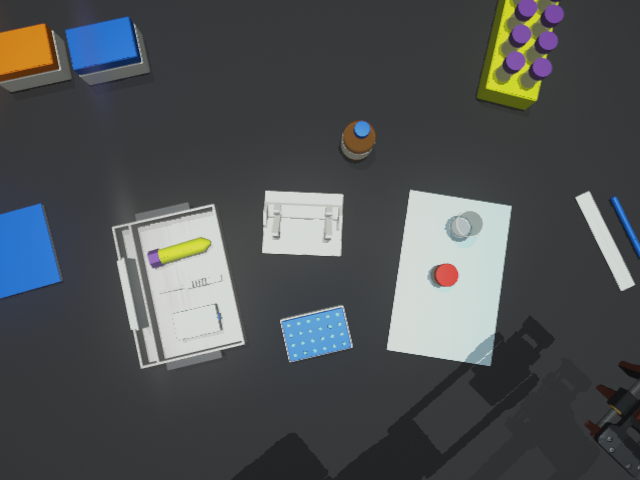

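```bash
python3 -c "
from h import *
print(current_clock());close_job()"
```

```text
38.2833
the job is handed in; nothing more can be done
```

I loaded the tray and handed the job in at about 38 s of the 72 s allowed. The hand-in call reported no verdict, so what follows rests on my last camera checks.

- **Forceps:** moved first and lying flat in the wide bay at tray x ≈ -4 mm. Their top is about 12 mm above the tray's underside, so they rest on the floor.
- **Slide box:** set down at 20 mm/s with a contact stop, lid up, at about x -74 mm, y -15 mm. The lid reads about 35 mm above the underside, so the box rests on the floor. It is clear of the forceps.
- **Well plate:** pinched along the 35° slope with the tool turned 16° in the plate's plane, because a straight grip was out of the arm's joint range. It stands upright in the narrow bay at x ≈ 0–2 mm. Its upper edge is at about 90 mm, which puts the foot on the floor.
- **Tube:** still lying flat in the wide bay.
- **Other things:** the tip box, reagent bottle and beaker read the same positions as at the start. The gripper was open and well away from everything.

**Missed detections:** in the final pictures the networks found the jar only from the side (median about 4 mm off its start reading) and the beaker only from the top. The final top picture shows both where they stood at the start. No other check failed or disagreed.

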